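# Check a mould-clamp spring on the leaning spring tester

## Robot

A 7-joint arm with a two-finger parallel gripper is mounted at the origin on the work surface. World frame = base frame: x ahead of the robot, y to its left, z up, the work surface at z = 0. Lengths are in m, angles in rad, forces in N, time in s.
With the tool pointing down it reaches from about 0.4 to 0.85 m from the base axis. Payload 10.4 kg.
Tool frame: the origin (TCP) lies at the very end of the fingers, on their centre line; the grasp point (between the pads) lies 19 mm behind it; z points along the fingers, x is the direction in which the jaws open and shut, and the axes are right-handed (so a half turn about z gives the same grasp; the last joint's range is limited). The gripper opens to 87 mm and grips with 3 to 60 N. Pads are 19 mm wide; open, the fingers measure 117 mm over their backs; the gripper's body (75 mm by 190 mm) begins 51 mm behind the grasp point.
Start: joints at [1.318, 0.332, -0.065, 1.46, 0.022, 1.35, -0.088], TCP at [0.142, -0.609, 0.223] pointing down, gripper open.
Joint ranges: [-2.6, 2.6], [-0.5, 2.12], [-1.47, 1.34], [0.16, 2.42], [-1.27, 4.41], [0.06, 2.06], [-2.6, 2.6]. Speed limits (rad/s): [2.22, 2.22, 2.79, 2.79, 3.14, 3.14, 3.14].

## Interface

Orientations are given as a unit quaternion [x, y, z, w].
In Python, from bench import r gives the robot as it stands. The module is installed in compiled form; this text tells all that it offers.
- The arm moves only by the tool carry_out, never from a script. Its argument "commands" is a list that holds one entry, the list of rows, each a list of 7 numbers: the closure in counts, from 0 (fully open) to 255 (shut), then the shift along the tool's x, y, z in units of 25 mm (1.0 is 25 mm), then the turn, a rotation vector about the tool's x, y, z in units of 5 degrees (1.0 is 5 degrees). A call has 1 to 12 rows; each row is the pose to reach, as a shift and turn from the pose measured when the call began, along the tool's axes at that moment; what a row does not reach only later rows make up. A row lasts 1/8 s, in which the tool goes at most 62.5 mm and 10.7 degrees, less where a joint would pass 70% of its speed; a pose out of reach is approached as far as the arm can. A call with a gripper value outside its range is refused whole. The fingers move at their own pace and stop on an object; "grip_force" is the grip in N (left out, the last holds). Time passes only in rows, so rows that repeat a pose let the fingers close. It gives the time, the measured TCP pose, the force and the opening at its end, in the units of the state.
- r.read_state(): the state, without advancing time (a new reading comes with each control period).
- r.camera(name): name is "side" or "top"; returns the picture (480x640x3 uint8, blue, green, red); there is no depth.
- r.camera_info(name): a dict with "fx", "fy", "cx", "cy" (pixels), "origin" and "rotation" of the camera in the world. Camera axes: x right, y down, z forward; pixel columns grow to the right and rows downward; lengths in m; the calibration is good to about 2 mm. A picture is of the moment at which its call begins. camera_info takes no time and is no camera call.
- r.close_job(): hands the job in, once; it reports no verdict.
The state is a dict: "time": time; "joint_positions": joint angles; "joint_vel": joint speeds; "joint_torque": joint torques, N m; "ee_pos": TCP position; "eef_rot": TCP orientation; "ft_force": force on the tool from outside, world axes, zero at the start; "torque": the same for the moment, N m; "width": finger opening in m.
Only numpy, scipy, OpenCV 4.12 (cv2) and the standard library are available. Lean on these libraries where they do the work, as an engineer would, in place of code of your own. Each camera call takes 0.05 s, during which the arm holds its last target.

## Task

Check the red-handled mould-clamp spring on the spring tester: set it in the tester's leaning dish, press its crossbar down past the two hooks into the green band, never down to the red one, and turn it clockwise until it sits fully home under both hooks. Then let go, so that the compressed spring stays locked and the dial shows its force, and leave the blue spring, the plaster mould and the jar where they are.

Things in the scene. Friction and masses are not known exactly. Their poses are not given: they have to be found in the camera images.
- red_grip (a point): centre of the red handle of the spring to be tested: an upright flat bar 60 mm long (x axis), 16 thick (y), 36 high (z, up the spring); the crossbar is right beneath it. Unloaded, this point is 108 above the underside of the foot. The spring starts upright on the bench, weighs about 0.28 kg, and compresses up to 24 mm along its axis: 3.6 N to start, then 0.6 N more per mm.
- red_bar (a point): centre of the top face of the red spring's steel crossbar, 104 mm long (x axis, same as the handle), 22 wide, 8 thick; 18 below red_grip, 90 above the underside of the foot when unloaded. Crossbar and handle are one piece that swivels freely about the spring's axis.
- red_foot (a point): centre of the underside of the red spring's round foot, 64 mm across, 12 thick; z up the spring. Above it are the coil and a collar 54 across.
- blue_grip (a point): centre of the handle of a second spring, the same but with a blue handle; a bystander standing on the bench.
- mould: closed round plaster mould, 130 across, 95 high, bystander; origin at the centre of its underside.
- jar: closed jar, 70 across, 100 high, bystander; origin at the centre of its underside.
- bed: leaning bed of the green spring tester, bolted down. Origin: centre of the inner floor of its unloaded round dish. z: pressing axis, up out of the dish, leaning 30 degrees from vertical towards the robot; x: up the slope, away from the robot; y: level, to the left. Dish 74 mm across inside (foot has 5 to spare all round), rim 8 high; it sinks 1 mm per 3 N.
- hook_near (a point): centre of the underside of the yellow ledge of the lower hook (nearer the robot), 49 mm from the bed's z axis at bed x -, 74 above the dish floor. Ledge 43 long (bed y -18 to +25), 18 wide (bed x -40 to -58), 8 thick, carried by a post at bed y 13 to 25, which stops the crossbar when it lies along bed x, under both hooks.
- hook_far (a point): the same on the upper hook, at bed x +49 mm, turned half round (post at bed y -13 to -25). The crossbar passes down between the hooks when it lies along bed y, or up to 30 degrees clockwise of that (seen from above, looking down the bed's z axis); then 60 to 90 degrees more clockwise brings it along bed x.
- green_band (a point): middle of the green band on the flat upright scale post at the bed's right edge (bed y -70 mm, post top at bed z 85). Green: crossbar top face at bed z 65 to 74; red band: below 65.
- needle (a joint): needle of the round dial on the tester's right side: 0 unloaded, turns clockwise 0.1 rad per newton on the dish (about 1.2 with the spring locked).
Things that resemble listed ones, but are neither listed nor needed, are in the scene too. Leave any brown look-alike of the part that bears red_grip alone.

How it is judged:
On the way, in this order (a step that is already met when the one before it is completed fails the run):
1. the foot of the red spring stands in the dish (x of red_foot in the frame of bed between -0.008 and 0.008 m and y of red_foot in the frame of bed between -0.008 and 0.008 m and z of red_foot in the frame of bed below 0.004 m), for 0.05 s.
2. the crossbar is pressed below the hooks' ledges (all of step 1 and z of red_bar in the frame of bed below 0.0735 m), for 0.1 s.
At the end, for the whole second after the job is handed in: The red spring's foot is in the dish within 8 mm of its centre, the crossbar lies under both hooks (within 0.25 rad of along the hooks, its top no higher than 76.5 mm above the dish), square to the dish within 0.12 rad, the needle shows over 8 N, and the spring is at rest and released (all of step 1 and z of red_bar in the frame of bed below 0.0765 m and angle between the x axis of red_grip and the x axis of bed, either way round below 0.25 rad and angle between the z axis of red_grip and the z axis of bed, either way round below 0.12 rad and value of joint needle above 0.8 rad and linear speed of red below 0.02 m/s); the robot touches nothing.
It fails at once if the crossbar is pressed down to the red band (top face below 65 mm) (horizontal distance between red_foot and bed below 0.015 m and z of red_bar in the frame of bed between 0 and 0.064 m).
It fails at once if the blue spring is moved over 25 mm or tipped (distance of blue_grip from where it was at the start of the episode above 0.025 m or angle between blue_grip's own z axis and vertical above 0.35 rad).
It fails at once if the mould is moved over 25 mm (distance of mould from where it was at the start of the episode above 0.025 m).
It fails at once if the jar is moved over 25 mm (distance of jar from where it was at the start of the episode above 0.025 m).
It also fails if it takes over 53 s, if anything falls off the work surface, if the arm or the gripper's body presses on something with over 40 N, if the wrist force passes 120 N, or if a joint passes its speed limit or range.

## Working session

There is one attempt and no reset: what is moved stays moved. The work goes in short steps, Python scripts to look and compute and a tool call to move; the robot and the scene stay as the last step left them, time stands still between calls to the robot, and variables do not carry over. Pictures are saved under pics/ and viewed, and the job is handed in when it is done.

Besides the shell and the picture viewer there is one more tool, called in YAML: its name, and indented under it one key for each argument. carry_out: Moves the arm, as the interface text tells. Its arguments: {"type":"object","properties":{"commands":{"type":"array"},"grip_force":{"type":"number"}},"required":["commands"]}

```bash
mkdir -p pics; python3 - <<'E'
from bench import r
import cv2
s=r.read_state()
for k,v in s.items(): print(k,v)
for n in("side","top"):
    print(n,r.camera_info(n))
    cv2.imwrite(f"pics/{n}0.png",r.camera(n))
E
```

```text
time 0.0
joint_positions [ 1.31838369  0.33286537 -0.06471865  1.46096803  0.02160063  1.34988475
 -0.08851745]
joint_vel [ 1.43372268e-03 -1.94025459e-04  1.19079814e-03  1.01287280e-03
  7.09422094e-04  5.21834381e-04 -4.64742886e-05]
joint_torque [-1.47182673e-03 -6.23256898e+01  2.37387355e-02 -3.89909863e+01
 -6.14496949e-02  3.95927543e-02  1.37082643e-04]
ee_pos [ 0.14228637 -0.60818201  0.22174529]
eef_rot [ 7.83522736e-01 -6.21362704e-01 -5.78754315e-04 -4.19691097e-04]
ft_force [ 0.99361032 -0.13287802 -0.18673281]
torque [-0.02085904 -0.00525103  0.016865  ]
width 0.08690449336189959
side {'fx': 595.0972097451629, 'fy': 595.0972097451629, 'cx': 327.081183087854, 'cy': 240.6907347137665, 'origin': array([ 0.07446053, -1.28035758,  1.30873383]), 'rotation': array([ 0.8916996 , -0.16992131,  0.08360248, -0.41110729])}
top {'fx': 518.6087238535197, 'fy': 518.6087238535197, 'cx': 322.3674393289324, 'cy': 247.2193746111389, 'origin': array([ 0.26482695, -0.02782249,  1.55228821]), 'rotation': array([ 0.74366753, -0.66023642,  0.07109697, -0.07740599])}
```

View pics/side0.png

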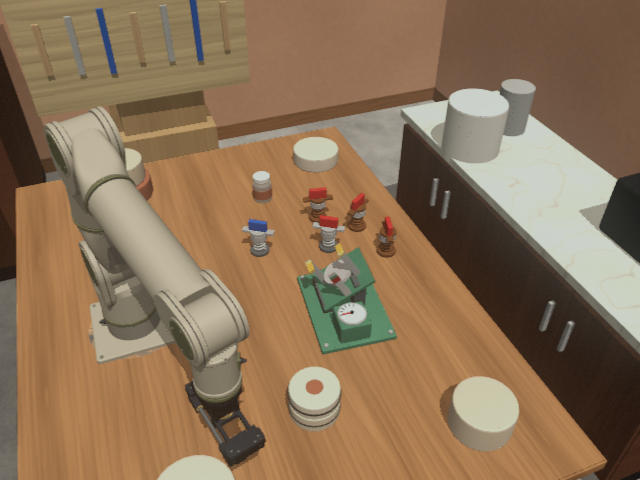

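View pics/top0.png

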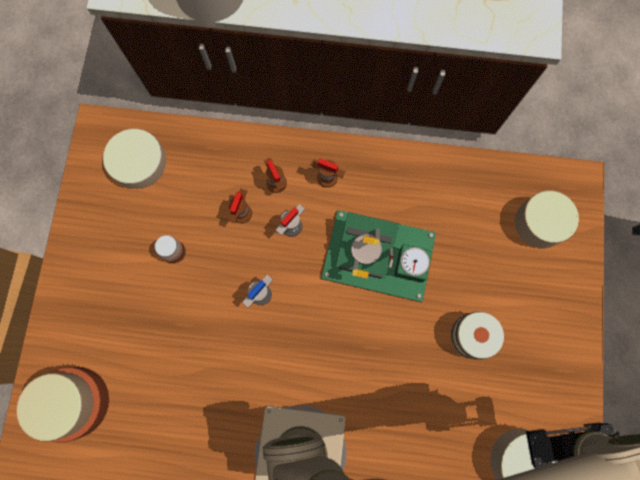

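Several red handles are visible. In the top view they are at (237,204), (274,172), (327,166) and (290,218). The first three have brown bodies. The one at (290,218), which is (328,222) in the side view, looks steel grey, like the blue one. I'll confirm in an enlarged crop.

```bash
python3 - <<'E'
import cv2,numpy as np
a=cv2.imread("pics/side0.png")[170:360,230:430]
cv2.imwrite("pics/side0c.png",cv2.resize(a,None,fx=4,fy=3.1,interpolation=cv2.INTER_CUBIC)[:600] if 0 else cv2.resize(a,None,fx=3.1,fy=3.1,interpolation=cv2.INTER_CUBIC))
b=cv2.imread("pics/top0.png")[150:310,215:445]
cv2.imwrite("pics/top0c.png",cv2.resize(b,None,fx=3.4,fy=3.4,interpolation=cv2.INTER_CUBIC))
E
```

```text
(no output)
```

View pics/side0c.png

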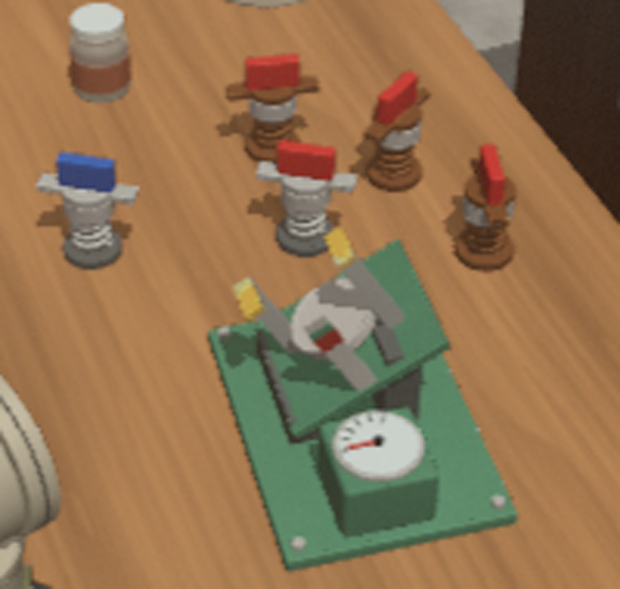

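View pics/top0c.png

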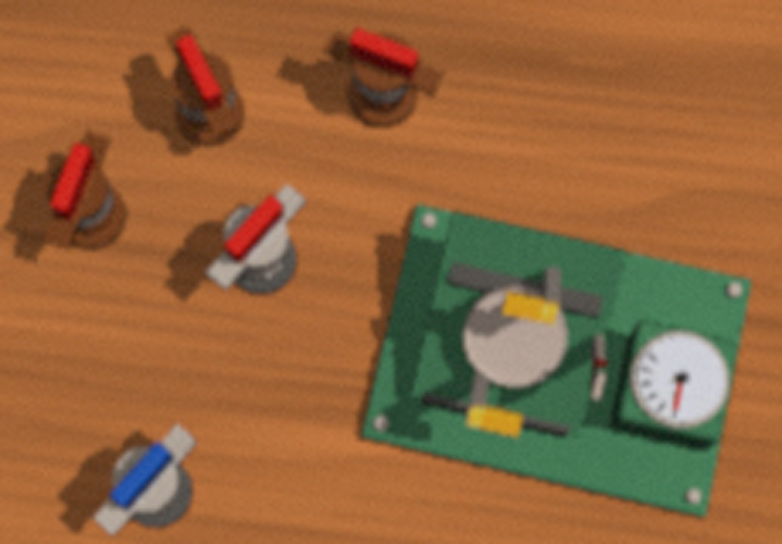

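The steel crossbar and coil confirm it. The target is the grey-bodied, red-handled spring at top (290,218) and side (328,222), and the other three red handles are brown look-alikes. The yellow ledges are clear in both views. Next I'll measure.

```bash
cat > h.py <<'E'
from bench import r
import cv2,numpy as np
from scipy.spatial.transform import Rotation as R
I={n:r.camera_info(n) for n in("side","top")}
def ray(n,p):
    c=I[n]; d=np.array([(p[0]-c['cx'])/c['fx'],(p[1]-c['cy'])/c['fy'],1.])
    d=R.from_quat(c['rotation']).apply(d); return np.array(c['origin']),d/np.linalg.norm(d)
def tri(ps,pt):
    (o1,d1),(o2,d2)=ray('side',ps),ray('top',pt)
    t=np.linalg.lstsq(np.c_[d1,-d2],o2-o1,rcond=None)[0]
    a,b=o1+t[0]*d1,o2+t[1]*d2
    return (a+b)/2,np.linalg.norm(a-b)
def plane(n,p,z):
    o,d=ray(n,p); return o+d*(z-o[2])/d[2]
def proj(n,P):
    c=I[n]; q=R.from_quat(c['rotation']).inv().apply(np.asarray(P)-c['origin'])
    return np.array([c['fx']*q[...,0]/q[...,2]+c['cx'],c['fy']*q[...,1]/q[...,2]+c['cy']]).T
def blobs(im,lo,hi,box,amin=8):
    x0,y0,x1,y1=box; h=cv2.cvtColor(im,cv2.COLOR_BGR2HSV)
    m=cv2.inRange(h,np.array(lo),np.array(hi)); k=np.zeros_like(m); k[y0:y1,x0:x1]=m[y0:y1,x0:x1]
    n,l,s,c=cv2.connectedComponentsWithStats(k)
    return [(c[i],s[i,4],cv2.minAreaRect(np.argwhere(l==i)[:,::-1].astype(np.float32))) for i in range(1,n) if s[i,4]>=amin]
E
python3 - <<'E'
from h import *
S=cv2.imread("pics/side0.png");T=cv2.imread("pics/top0.png")
for nm,im,boxes in(("side",S,dict(red=(310,205,345,237),blue=(245,212,275,235),yel=(300,235,350,280))),("top",T,dict(red=(276,202,305,230),blue=(240,272,275,310),yel=(345,230,385,285)))):
    for k,b in boxes.items():
        lo,hi=dict(red=((0,170,90),(8,255,255)),blue=((105,120,60),(130,255,255)),yel=((20,120,120),(35,255,255)))[k]
        for c,a,q in blobs(im,lo,hi,b): print(nm,k,c.round(1),a,[np.round(x,1) for x in q])
E
python3 - <<'E'
import cv2
S=cv2.imread("pics/side0.png")[235:350,295:395];T=cv2.imread("pics/top0.png")[205:305,315:440]
cv2.imwrite("pics/s1.png",cv2.resize(S,None,fx=5,fy=5,interpolation=cv2.INTER_CUBIC))
cv2.imwrite("pics/t1.png",cv2.resize(T,None,fx=6,fy=6,interpolation=cv2.INTER_CUBIC))
E
```

```text
side red [328.1 221.1] 193 [array([327.9, 221.1]), array([18.9, 10.4]), np.float64(9.5)]
side blue [256.9 224.5] 129 [array([257.1, 225.1]), array([17.4,  9.6]), np.float64(8.1)]
side yel [339.  248.8] 64 [array([339.3, 249.6]), array([12.1,  6.3]), np.float64(63.4)]
side yel [310.3 267. ] 60 [array([310.2, 267.1]), array([9.7, 6.5]), np.float64(68.2)]
top red [289.3 216.3] 127 [array([289.2, 216.5]), array([ 6.2, 20.6]), np.float64(42.0)]
top blue [256.  289.4] 131 [array([255.9, 289.4]), array([ 6.2, 20.7]), np.float64(41.6)]
top yel [370.8 240. ] 91 [array([370.7, 239.9]), array([15.1,  6.1]), np.float64(12.5)]
top yel [360.3 273.1] 111 [array([360.2, 273.1]), array([15.3,  7.3]), np.float64(11.3)]
```

View pics/s1.png

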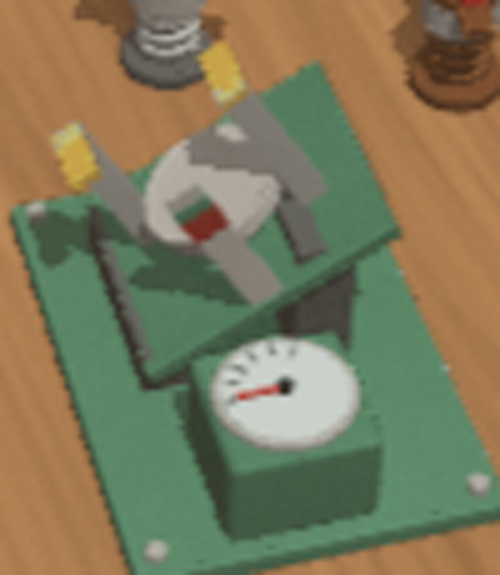

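View pics/t1.png

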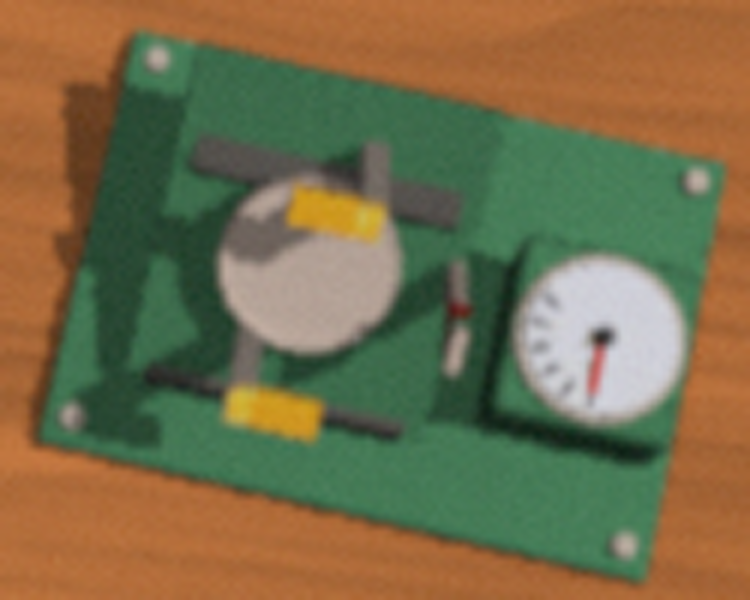

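```bash
python3 - <<'E'
from h import *
np.set_printoptions(precision=4,suppress=True)
o=np.array([315,205]);sc=[(157,58),(697,181),(72,416),(624,545)]
P=[plane('top',np.array(s)/6+o,0.012)[:2] for s in sc]
for p in P: print(p)
print("centre",np.mean(P,0))
for a,b in((0,1),(2,3)):
    v=P[a]-P[b]; print("yaw(y axis)",np.degrees(np.arctan2(-v[0],v[1])),np.linalg.norm(v))
for a,b in((0,2),(1,3)):
    v=P[a]-P[b]; print("yaw(x axis)",np.degrees(np.arctan2(v[1],v[0])),np.linalg.norm(v))
# same screws side
so=np.array([295,235]);ss={0:(35,208),2:(157,550),3:(478,484)}  # unsure ids
f,g=tri((339,248.8),(370.8,240)),tri((310.3,267),(360.3,273.1))
print("far",f,"near",g,"d",np.linalg.norm(f[0]-g[0]),f[0]-g[0])
print("red",tri((328.1,221.1),(289.3,216.3)),"blue",tri((256.9,224.5),(256,289.4)))
c=plane('top',(289.2,216.5),0.126);print("red top@.126",c,plane('top',(255.9,289.4),0.126))
for nm,ct,ang,L in(("red",(289.2,216.5),42.0,20.6),("blue",(255.9,289.4),41.6,20.7)):
    # rect (w small,h long), angle: long axis = angle+90
    a=np.radians(ang+90);d=np.array([np.cos(a),np.sin(a)])*L/2
    A,B=plane('top',np.array(ct)-d,0.126),plane('top',np.array(ct)+d,0.126)
    v=B-A;print(nm,"dir",np.degrees(np.arctan2(v[1],v[0])),np.linalg.norm(v))
E
```

```text
[ 0.701  -0.0397]
[ 0.6693 -0.3199]
[ 0.5113 -0.018 ]
[ 0.4795 -0.2977]
centre [ 0.5903 -0.1688]
yaw(y axis) -6.470591013893525 0.2819703081590671
yaw(y axis) -6.490916068285269 0.2815173297477743
yaw(x axis) -6.532205658150044 0.19093330017609086
yaw(x axis) -6.668038004684211 0.19103418930467625
far (array([ 0.5856, -0.1243,  0.2045]), np.float64(0.0014630238768785647)) near (array([ 0.5037, -0.109 ,  0.1486]), np.float64(5.6385780016928614e-05)) d 0.10034472719499604 [ 0.0819 -0.0152  0.0559]
red (array([0.648 , 0.1087, 0.1137]), np.float64(0.0031555962499077253)) blue (array([0.4283, 0.1729, 0.115 ]), np.float64(0.0020196727350482923))
red top@.126 [0.6457 0.1075 0.126 ] [0.428  0.1714 0.126 ]
red dir 146.2470462240591 0.05945855498473037
blue dir 146.22311040884728 0.056605566094377176
```

```bash
cat >> h.py <<'E'
YB=np.radians(-6.53)
BR=R.from_euler('z',YB)*R.from_euler('y',-30,degrees=True)
def bed(O,p): return np.asarray(O)+BR.apply(p)
E
cat > ov.py <<'E'
from h import *
def overlay(O,S,T,tag):
    t=np.linspace(0,2*np.pi,60)
    L=[]
    for z,rad in((0.0,0.037),(0.008,0.037)): L.append(np.c_[rad*np.cos(t),rad*np.sin(t),0*t+z])
    L.append(np.array([[-.058,-.018,.082],[-.04,-.018,.082],[-.04,.025,.082],[-.058,.025,.082],[-.058,-.018,.082]]))
    L.append(np.array([[-.058,-.018,.074],[-.04,-.018,.074],[-.04,.025,.074],[-.058,.025,.074],[-.058,-.018,.074]]))
    L+= [l*[-1,-1,1] for l in L[2:4]]
    for n,im,(x0,y0,x1,y1),f in(('side',S,(295,235,395,350),5),('top',T,(315,205,440,305),6)):
        a=cv2.resize(im[y0:y1,x0:x1],None,fx=f,fy=f,interpolation=cv2.INTER_CUBIC)
        for l in L:
            p=(proj(n,bed(O,l))-[x0,y0]+0.5)*f
            cv2.polylines(a,[p.round().astype(np.int32)],False,(255,0,255),1)
        cv2.imwrite(f"pics/{tag}_{n}.png",a)
E
python3 - <<'E'
from ov import *
print(BR.as_matrix())
overlay([.585,-.1213,.1065],cv2.imread("pics/side0.png"),cv2.imread("pics/top0.png"),"ov0")
a,b=cv2.imread("pics/ov0_side.png"),cv2.imread("pics/ov0_top.png")
H=600;c=np.zeros((600,1260,3),np.uint8);c[:575,:500]=a;c[:600,505:1255]=b;cv2.imwrite("pics/ov0.png",cv2.resize(c,(800,381)))
E
```

```text
[[ 8.60407018e-01  1.13723431e-01 -4.96756223e-01]
 [-9.84873805e-02  9.93512446e-01  5.68617156e-02]
 [ 5.00000000e-01 -6.93889390e-18  8.66025404e-01]]
```

View pics/ov0_side.png

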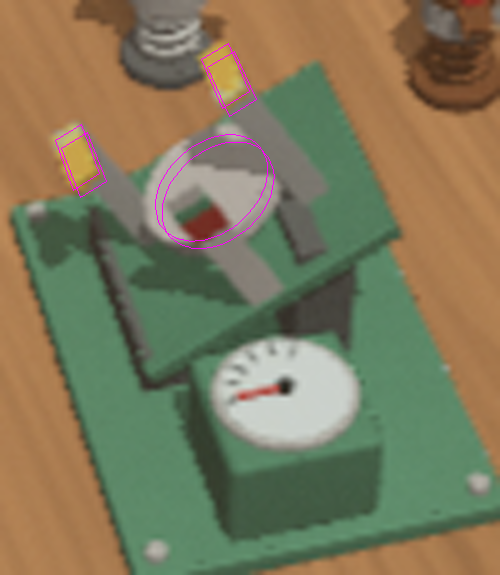

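View pics/ov0_top.png

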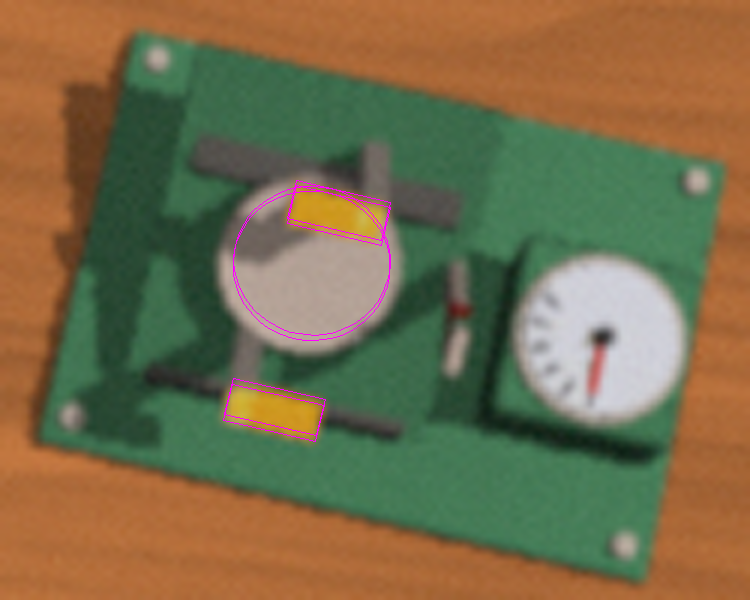

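The model points fit the tester in both views to about 1 px. In the side view the ledges sit about 0.8 px left of the prediction. Next I'll check the red spring's handle the same way and work out the first move.

```bash
cat >> h.py <<'E'
def row(pos,Rt,st=None):
    st=st or r.read_state(); R0=R.from_quat(st['eef_rot'])
    d=R0.inv().apply(np.asarray(pos)-st['ee_pos'])/.025; w=np.degrees((R0.inv()*Rt).as_rotvec())/5
    return np.r_[d,w].round(2).tolist()
def down(yaw): # tool x at yaw (deg), z down
    return R.from_euler('z',yaw,degrees=True)*R.from_euler('x',180,degrees=True)
def bedtool(cw): # tool x = bed x turned cw deg about -bed z ; z=-bed z
    return BR*R.from_euler('z',-cw,degrees=True)*R.from_euler('x',180,degrees=True)
E
python3 - <<'E'
from h import *
S=cv2.imread("pics/side0.png");T=cv2.imread("pics/top0.png")
P0=np.array([.6462,.1080,.108]);H=R.from_euler('z',146,degrees=True)
fs=[]
for n,im,(x0,y0,x1,y1) in(('side',S,(300,195,360,260)),('top',T,(260,190,320,255))):
    a=cv2.resize(im[y0:y1,x0:x1],None,fx=6,fy=6,interpolation=cv2.INTER_CUBIC)
    for (hx,hy,z) in((.03,.008,.018),(.03,.008,-.018),(.052,.011,-.018)):
        l=np.array([[hx,hy,z],[-hx,hy,z],[-hx,-hy,z],[hx,-hy,z],[hx,hy,z]])
        cv2.polylines(a,[((proj(n,P0+H.apply(l))-[x0,y0]+.5)*6).round().astype(np.int32)],False,(255,0,255),1)
    t=np.linspace(0,6.29,50);l=np.c_[.032*np.cos(t),.032*np.sin(t),0*t-.108]
    cv2.polylines(a,[((proj(n,P0+H.apply(l))-[x0,y0]+.5)*6).round().astype(np.int32)],False,(0,255,255),1)
    fs.append(a)
cv2.imwrite("pics/red1.png",np.hstack(fs))
print(row([.646,.108,.33],down(56)))
E
```

```text
[-23.31, -26.15, -4.3, -0.02, 0.01, -26.57]
```

View pics/red1.png

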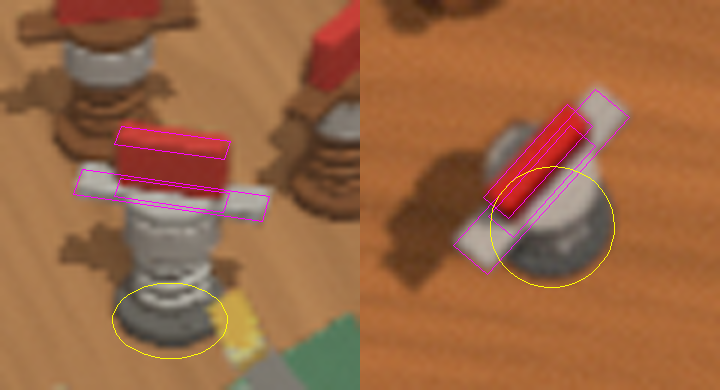

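carry_out:
  commands:
    - [[0, -1.6, -1.8, -1, 0, 0, -1.8], [0, -3.2, -3.6, -2, 0, 0, -3.6], [0, -4.8, -5.4, -3, 0, 0, -5.4], [0, -6.4, -7.2, -4, 0, 0, -7.2], [0, -8, -9, -4.3, 0, 0, -9], [0, -9.6, -10.8, -4.3, 0, 0, -10.8], [0, -11.2, -12.6, -4.3, 0, 0, -12.6], [0, -12.8, -14.4, -4.3, 0, 0, -14.4], [0, -14.4, -16.2, -4.3, 0, 0, -16.2], [0, -16, -18, -4.3, 0, 0, -18], [0, -17.6, -19.8, -4.3, 0, 0, -19.8], [0, -19.2, -21.5, -4.3, 0, 0, -21.6]]

```text
time: 1.6
ee_pos: [0.5571, -0.0171, 0.3297]
eef_rot: [0.963, 0.271, -0.0, -0.001]
ft_force: [0.9, -0.4, 0.5]
width: 0.0871
```

```bash
python3 - <<'E'
from h import *
s=r.read_state();print(s['time'],s['joint_positions'].round(2),s['ee_pos'].round(4))
print(row([.6462,.108,.33],down(56)))
E
```

```text
1.6 [ 0.6   0.22 -0.77  1.43  0.15  1.55  0.39] [ 0.5571 -0.0171  0.3297]
[5.65, -2.41, -0.01, -0.01, -0.0, -4.91]
```

carry_out:
  commands:
    - [[0, 1.9, -0.8, 0, 0, 0, -1.7], [0, 3.8, -1.6, 0, 0, 0, -3.4], [0, 5.65, -2.4, 0, 0, 0, -4.9], [0, 5.65, -2.4, 2, 0, 0, -4.9], [0, 5.65, -2.4, 4, 0, 0, -4.9], [0, 5.65, -2.4, 5.5, 0, 0, -4.9], [0, 5.65, -2.4, 5.5, 0, 0, -4.9], [0, 5.65, -2.4, 5.5, 0, 0, -4.9]]

```text
time: 2.6
ee_pos: [0.6469, 0.1083, 0.1941]
eef_rot: [0.883, 0.469, 0.001, -0.0]
ft_force: [0.2, 0.3, 0.1]
width: 0.0872
```

```bash
python3 - <<'E'
from h import *
S=r.camera('side');T=r.camera('top')
s=r.read_state();print(s['time'],s['joint_positions'].round(2),s['ee_pos'].round(4),s['joint_vel'].round(3))
print(row([.6462,.108,.094],down(56)))
a=cv2.resize(S[160:270,270:400],None,fx=4,fy=4);b=cv2.resize(T[160:270,240:340],None,fx=4,fy=4)
cv2.imwrite("pics/g1.png",np.hstack([a,b])[:, :800])
E
```

```text
2.7 [ 0.34  0.54 -0.83  1.38  0.4   1.39  0.49] [0.6472 0.1084 0.1946] [-0.    -0.002  0.003  0.008  0.001 -0.004 -0.001]
[-0.05, -0.03, 4.02, 0.01, -0.03, -0.02]
```

View pics/g1.png

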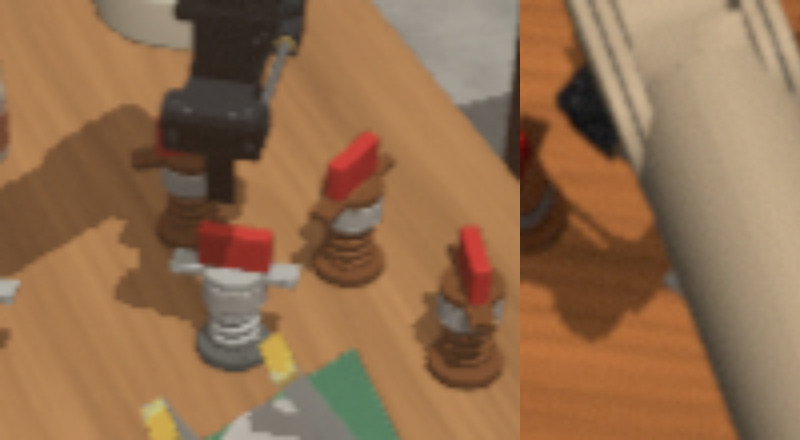

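```bash
python3 - <<'E'
from h import *
s=r.read_state();t=s['ee_pos'];d=R.from_quat(s['eef_rot']).apply([1,0,0])
for k in(-.051,.051): print(k,(proj('side',t+d*k)-[270,160]+.5)*4)
print((proj('side',[.6462,.108,.108])-[270,160]+.5)*4)
E
```

```text
-0.051 [222.57754182 204.37843894]
0.051 [249.94568211 128.33988946]
[234.41702761 252.42555409]
```

The fingertip appears at (222,200) in the crop, against a predicted (222.6,204). The handle is at (235,250), against (234,252). The alignment is good, so I'll descend and grip.

carry_out:
  commands:
    - [[0, 0, 0, 1.5, 0, 0, 0], [0, 0, 0, 3, 0, 0, 0], [0, 0, 0, 4, 0, 0, 0], [0, 0, 0, 4, 0, 0, 0], [160, 0, 0, 4, 0, 0, 0], [200, 0, 0, 4, 0, 0, 0], [255, 0, 0, 4, 0, 0, 0], [255, 0, 0, 4, 0, 0, 0], [255, 0, 0, 4, 0, 0, 0], [255, 0, 0, 4, 0, 0, 0]]
  grip_force: 40

```text
time: 3.95
ee_pos: [0.6474, 0.1086, 0.0946]
eef_rot: [0.883, 0.469, 0.001, -0.0]
ft_force: [0.2, 0.5, 0.3]
width: 0.0349
```

carry_out:
  commands:
    - [[255, 0, 0, 0, 0, 0, 0], [255, 0, 0, 0, 0, 0, 0], [255, 0, 0, 0, 0, 0, 0], [255, 0, 0, 0, 0, 0, 0], [255, 0, 0, 0, 0, 0, 0]]

```text
time: 4.58
ee_pos: [0.6473, 0.1085, 0.0945]
eef_rot: [0.883, 0.469, 0.001, -0.0]
ft_force: [-0.3, 0.2, -1.6]
width: 0.0159
```

```bash
python3 - <<'E'
from h import *
s=r.read_state();print(s['time'],s['ee_pos'].round(4),s['ft_force'].round(2),s['torque'].round(3),s['width'])
S=r.camera('side');cv2.imwrite("pics/g2.png",cv2.resize(S[160:270,270:400],None,fx=5,fy=5,interpolation=cv2.INTER_CUBIC))
E
```

```text
4.575 [0.6473 0.1085 0.0945] [-0.27  0.22 -1.57] [ 0.148 -0.239 -0.006] 0.01591978416248396
```

View pics/g2.png

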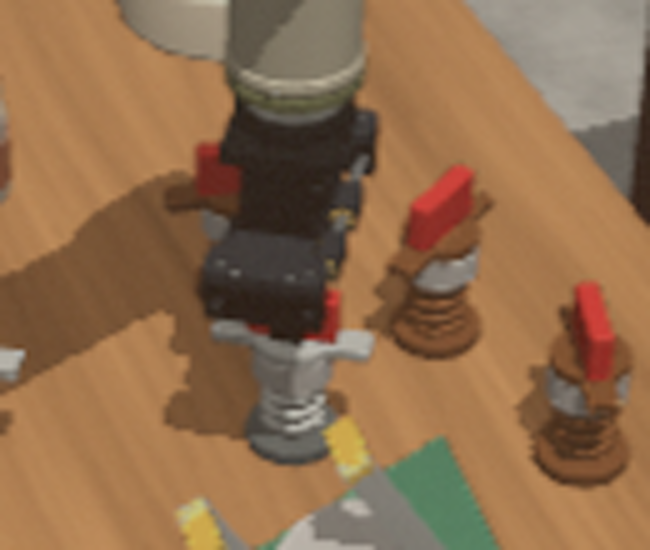

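Gripped: the opening is 15.9 mm and the handle is 16. Now lift, then work out the approach pose above the dish.

carry_out:
  commands:
    - [[255, 0, 0, -0.5, 0, 0, 0], [255, 0, 0, -2, 0, 0, 0], [255, 0, 0, -4, 0, 0, 0], [255, 0, 0, -6, 0, 0, 0], [255, 0, 0, -8, 0, 0, 0], [255, 0, 0, -10, 0, 0, 0], [255, 0, 0, -10.5, 0, 0, 0], [255, 0, 0, -10.5, 0, 0, 0]]

```text
time: 5.62
ee_pos: [0.6467, 0.1083, 0.3572]
eef_rot: [0.883, 0.469, 0.002, -0.0]
ft_force: [-0.4, -0.1, -2.5]
width: 0.0157
```

```bash
python3 - <<'E'
from h import *
s=r.read_state();print(s['time'],s['joint_positions'].round(2),s['ee_pos'].round(4),s['ft_force'].round(2),s['torque'].round(3),s['width'])
O=[.5845,-.1213,.1065]
print(bed(O,[0,0,.22]),row(bed(O,[0,0,.22]),bedtool(8)))
print(bed(O,[0,0,.26]),row(bed(O,[0,0,.26]),bedtool(8)))
E
```

```text
5.625 [ 0.29  0.49 -0.84  1.09  0.36  1.7   0.53] [0.6467 0.1083 0.3572] [-0.45 -0.11 -2.52] [ 0.03  -0.177 -0.059] 0.015720186060875187
[ 0.47521363 -0.10879042  0.29702559] [-11.05, -0.82, 2.37, -2.93, 5.64, 13.75]
[ 0.45534338 -0.10651595  0.3316666 ] [-11.41, -1.53, 0.99, -2.93, 5.64, 13.75]
```

carry_out:
  commands:
    - [[255, -1.1, -0.15, 0, -0.3, 0.55, 1.35], [255, -2.3, -0.3, 0, -0.6, 1.1, 2.75], [255, -3.4, -0.45, 0, -0.9, 1.7, 4.1], [255, -4.6, -0.6, 0.2, -1.2, 2.25, 5.5], [255, -5.7, -0.75, 0.4, -1.5, 2.8, 6.9], [255, -6.9, -0.9, 0.6, -1.75, 3.4, 8.25], [255, -8, -1.05, 0.7, -2.05, 3.95, 9.6], [255, -9.1, -1.2, 0.8, -2.35, 4.5, 11], [255, -10.3, -1.4, 0.9, -2.65, 5.1, 12.4], [255, -11.4, -1.5, 1, -2.95, 5.65, 13.75], [255, -11.4, -1.5, 1, -2.95, 5.65, 13.75], [255, -11.4, -1.5, 1, -2.95, 5.65, 13.75]]

```text
time: 7.12
ee_pos: [0.4559, -0.1064, 0.3302]
eef_rot: [0.958, -0.122, 0.259, -0.003]
ft_force: [0.3, -1.0, -2.3]
width: 0.016
```

```bash
python3 - <<'E'
from h import *
S=r.camera('side');T=r.camera('top')
s=r.read_state();print(s['time'],s['joint_positions'].round(2),s['ee_pos'].round(4),s['ft_force'].round(2),s['torque'].round(3),s['width'])
O=[.5845,-.1213,.1065]
print(row(bed(O,[0,0,.26]),bedtool(8)))
print(row(bed(O,[0,0,.11]),bedtool(8)))
a=cv2.resize(S[140:350,200:400],None,fx=2.8,fy=2.8);b=cv2.resize(T[180:330,250:450],None,fx=2.8,fy=2.8)
cv2.imwrite("pics/p1s.png",a);cv2.imwrite("pics/p1t.png",b)
E
```

```text
7.225 [ 0.9  -0.49 -0.51  2.06 -0.43  1.03  0.27] [ 0.4564 -0.1062  0.3307] [ 0.72 -0.06 -2.48] [ 0.106  0.813 -0.011] 0.01570242062517064
[-0.02, 0.02, -0.05, -0.0, -0.0, 0.02]
[-0.02, 0.02, 5.95, -0.0, -0.0, 0.02]
```

View pics/p1s.png

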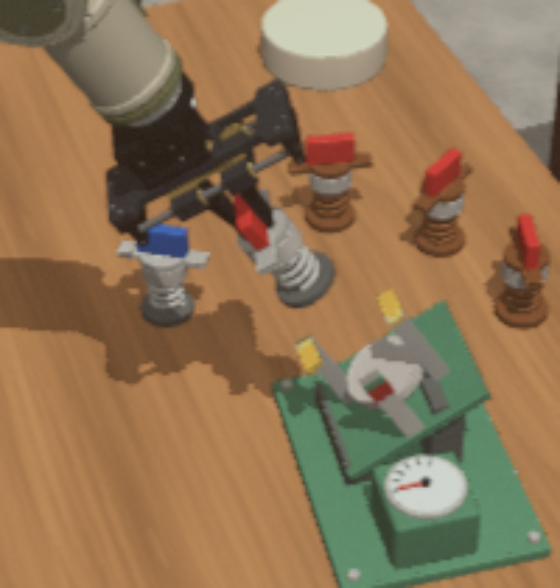

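View pics/p1t.png

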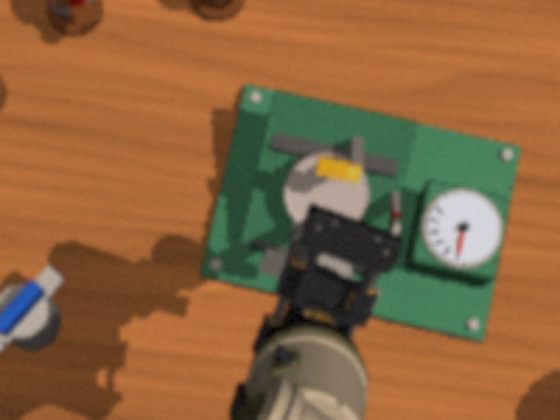

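The spring hangs along the bed axis and is clear of everything. Joint 2 reads -0.49, close to its -0.5 limit, but the descent moves it away from that. I'll descend part way.

carry_out:
  commands:
    - [[255, 0, 0, 1, 0, 0, 0], [255, 0, 0, 2.2, 0, 0, 0], [255, 0, 0, 3.4, 0, 0, 0], [255, 0, 0, 4.6, 0, 0, 0], [255, 0, 0, 5.4, 0, 0, 0], [255, 0, 0, 5.7, 0, 0, 0], [255, 0, 0, 5.7, 0, 0, 0]]

```text
time: 8.1
ee_pos: [0.5274, -0.1139, 0.2072]
eef_rot: [0.958, -0.121, 0.258, -0.004]
ft_force: [-0.4, 0.3, -2.7]
width: 0.0155
```

```bash
python3 - <<'E'
from h import *
S=r.camera('side');T=r.camera('top')
s=r.read_state();print(s['time'],s['joint_positions'].round(2),s['ee_pos'].round(4),s['ft_force'].round(2),s['torque'].round(3),s['width'])
O=np.array([.5845,-.1213,.1065])
print('bed pos',BR.inv().apply(s['ee_pos']-O))
print(row(bed(O,[0,0,.0945]),bedtool(8)))
f=5;x0,y0,x1,y1=275,215,395,330
a=cv2.resize(S[y0:y1,x0:x1],None,fx=f,fy=f,interpolation=cv2.INTER_CUBIC)
b=a.copy()
Rt=R.from_quat(s['eef_rot']);t=np.linspace(0,6.29,60)
for rad,z in((.032,.0945),(.032,.0825)):
    l=s['ee_pos']+Rt.apply(np.c_[rad*np.cos(t),rad*np.sin(t),0*t+z])
    cv2.polylines(b,[((proj('side',l)-[x0,y0]+.5)*f).round().astype(np.int32)],False,(0,255,255),1)
l=bed(O,np.c_[.037*np.cos(t),.037*np.sin(t),0*t+.008]);cv2.polylines(b,[((proj('side',l)-[x0,y0]+.5)*f).round().astype(np.int32)],False,(255,0,255),1)
l=bed(O,np.c_[.037*np.cos(t),.037*np.sin(t),0*t]);cv2.polylines(b,[((proj('side',l)-[x0,y0]+.5)*f).round().astype(np.int32)],False,(255,0,255),1)
cv2.imwrite("pics/p2a.png",a);cv2.imwrite("pics/p2.png",b)
cv2.imwrite("pics/p2t.png",cv2.resize(T[180:330,250:450],None,fx=3,fy=3))
E
```

```text
8.2 [ 0.95 -0.22 -0.72  2.13 -0.31  0.67  0.15] [ 0.5275 -0.1142  0.2081] [-0.67  0.56 -2.23] [0.032 0.876 0.023] 0.015856176525267527
bed pos [0.00100856 0.00054601 0.11667987]
[-0.04, 0.03, 0.89, -0.0, -0.01, 0.02]
```

View pics/p2.png

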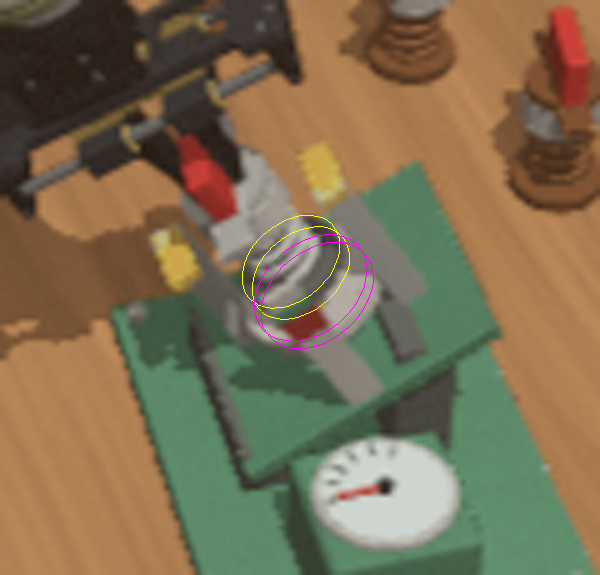

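View pics/p2t.png

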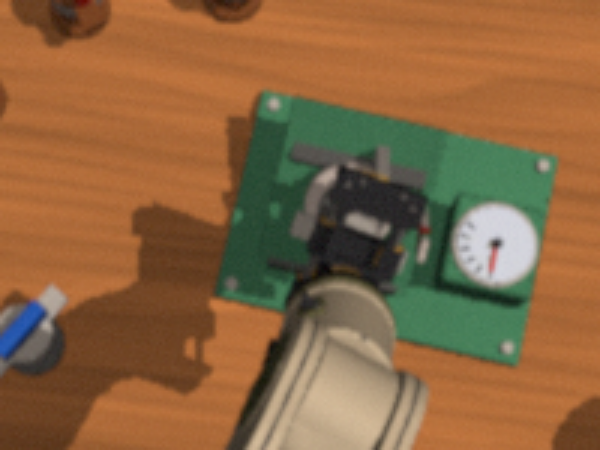

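The yellow outline, where the foot should be from the grasp, coincides with the foot in the image near (300,265). It lies concentric above the dish to within about 2 mm. Next I'll descend to contact while watching the axial force.

carry_out:
  commands:
    - [[255, -0.04, 0.03, 0.2, 0, 0, 0], [255, -0.04, 0.03, 0.4, 0, 0, 0], [255, -0.04, 0.03, 0.55, 0, 0, 0], [255, -0.04, 0.03, 0.7, 0, 0, 0], [255, -0.04, 0.03, 0.75, 0, 0, 0], [255, -0.04, 0.03, 0.75, 0, 0, 0]]

```text
time: 8.95
ee_pos: [0.5358, -0.1158, 0.1913]
eef_rot: [0.958, -0.121, 0.259, -0.003]
ft_force: [-1.4, 1.0, 0.0]
width: 0.0157
```

```bash
cat >> h.py <<'E'
O=np.array([.5845,-.1213,.1065])
def stat():
    s=r.read_state();z=BR.apply([0,0,1])
    print('t',s['time'],'bed',(BR.inv().apply(s['ee_pos']-O)*1000).round(2),'F bed',BR.inv().apply(s['ft_force']).round(2),'cw',((bedtool(0).inv()*R.from_quat(s['eef_rot'])).as_rotvec(degrees=True)).round(2),'w',round(s['width'],4),s['joint_positions'].round(2)); return s
E
python3 -c "
from h import *
stat()"
```

```text
t 8.95 bed [-2.000e-02 -7.000e-02  9.793e+01] F bed [-1.28  0.85  0.75] cw [0.02 0.04 7.9 ] w 0.0157 [ 0.97 -0.17 -0.75  2.13 -0.27  0.62  0.12]
```

```bash
python3 - <<'E'
from h import *
S=r.camera('side');s=stat()
f=8;x0,y0,x1,y1=300,230,375,300
a=cv2.resize(S[y0:y1,x0:x1],None,fx=f,fy=f,interpolation=cv2.INTER_CUBIC);cv2.imwrite("pics/p3.png",a)
E
```

```text
t 9.0 bed [-1.000e-02 -7.000e-02  9.799e+01] F bed [-1.65  0.18 -1.68] cw [0.01 0.05 7.9 ] w 0.0154 [ 0.97 -0.17 -0.75  2.13 -0.27  0.62  0.12]
```

View pics/p3.png

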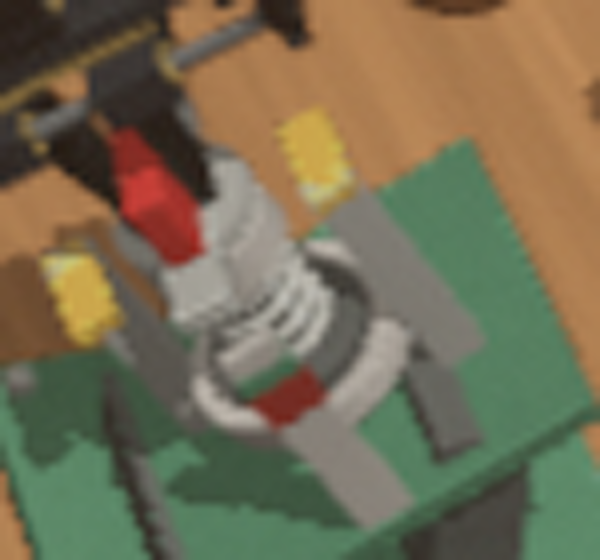

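The foot shows inside the rim, and the force was only a transient, back to the -1.7 N baseline. I'll keep going down.

carry_out:
  commands:
    - [[255, 0, 0, 0.06, 0, 0, 0], [255, 0, 0, 0.12, 0, 0, 0], [255, 0, 0, 0.16, 0, 0, 0], [255, 0, 0, 0.16, 0, 0, 0]]

```text
time: 9.5
ee_pos: [0.5379, -0.1161, 0.188]
eef_rot: [0.958, -0.121, 0.259, -0.003]
ft_force: [-3.4, 0.4, 3.0]
width: 0.0156
```

```bash
python3 -c "
from h import *
stat()
r.camera('top');stat()
r.camera('top');stat()"
```

```text
t 9.5 bed [ 1.300e-01 -9.000e-02  9.401e+01] F bed [-1.51  0.05  4.31] cw [0.01 0.06 7.9 ] w 0.0156 [ 0.97 -0.16 -0.75  2.13 -0.26  0.61  0.11]
t 9.55 bed [ 1.100e-01 -8.000e-02  9.404e+01] F bed [-1.55  0.66  3.71] cw [0.01 0.06 7.9 ] w 0.0155 [ 0.97 -0.16 -0.75  2.13 -0.26  0.61  0.11]
t 9.6 bed [ 1.200e-01 -4.000e-02  9.406e+01] F bed [-1.34  0.44  3.99] cw [0.01 0.06 7.89] w 0.0161 [ 0.97 -0.16 -0.75  2.13 -0.26  0.61  0.11]
```

Contact: the axial load is up by about 5.6 N at TCP bed z 94, so the foot is on the dish floor. Now I'll press in stages.

carry_out:
  commands:
    - [[255, 0, 0, 0.12, 0, 0, 0], [255, 0, 0, 0.24, 0, 0, 0], [255, 0, 0, 0.36, 0, 0, 0], [255, 0, 0, 0.48, 0, 0, 0], [255, 0, 0, 0.56, 0, 0, 0], [255, 0, 0, 0.56, 0, 0, 0], [255, 0, 0, 0.56, 0, 0, 0]]

```text
time: 10.48
ee_pos: [0.5449, -0.1169, 0.1759]
eef_rot: [0.958, -0.121, 0.259, -0.003]
ft_force: [-8.7, 1.0, 8.3]
width: 0.0155
```

```bash
python3 - <<'E'
from h import *
S=r.camera('side');stat();T=r.camera('top');stat()
f=8;x0,y0,x1,y1=300,225,375,295
a=cv2.resize(S[y0:y1,x0:x1],None,fx=f,fy=f,interpolation=cv2.INTER_CUBIC);cv2.imwrite("pics/p4.png",a)
f=8;x0,y0,x1,y1=340,220,440,295
a=cv2.resize(T[y0:y1,x0:x1],None,fx=f,fy=f,interpolation=cv2.INTER_CUBIC);cv2.imwrite("pics/p4t.png",a)
E
```

```text
t 10.525 bed [ 0.28 -0.11 80.09] F bed [-3.03  0.96 11.05] cw [0.01 0.06 7.89] w 0.0158 [ 0.97 -0.12 -0.78  2.13 -0.21  0.58  0.08]
t 10.575 bed [ 0.26 -0.11 80.1 ] F bed [-2.8   1.19 11.08] cw [0.01 0.06 7.89] w 0.0156 [ 0.97 -0.12 -0.78  2.13 -0.21  0.58  0.08]
```

View pics/p4.png

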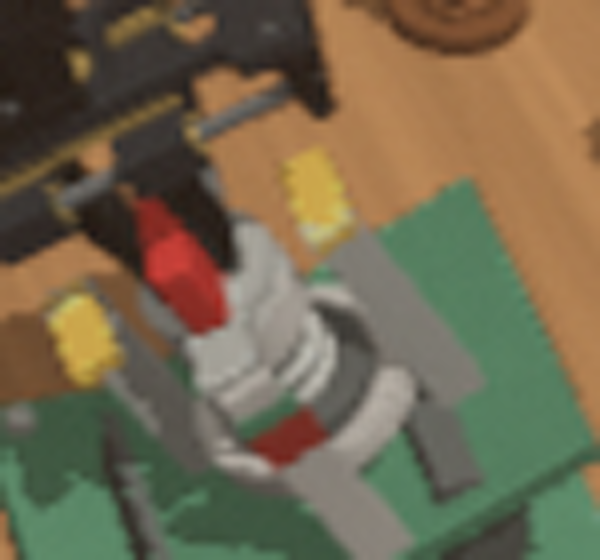

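View pics/p4t.png

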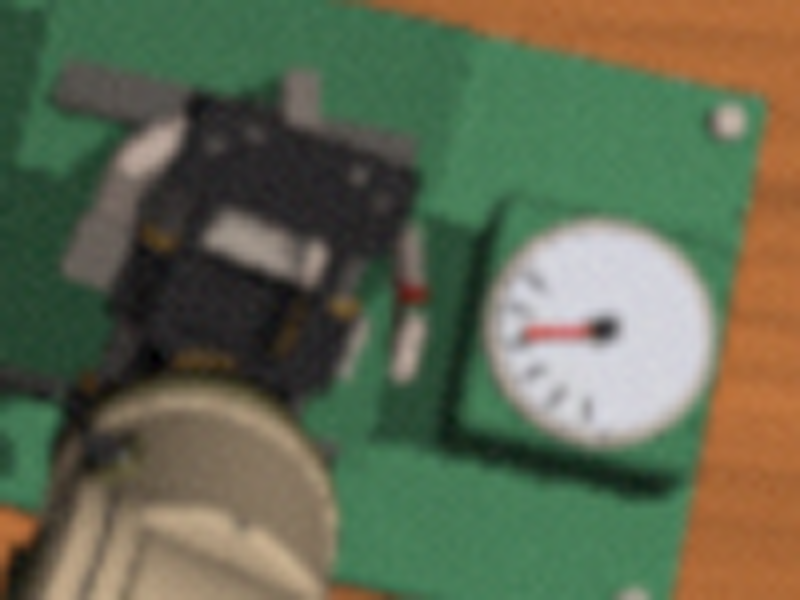

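```bash
cat > chk.py <<'E'
from h import *
import sys
def chk(S,fn,cw,bs,f=8,box=(300,225,375,295)):
    x0,y0,x1,y1=box
    a=cv2.resize(S[y0:y1,x0:x1],None,fx=f,fy=f,interpolation=cv2.INTER_CUBIC)
    Q=R.from_euler('z',-cw,degrees=True)
    def dr(l,c): cv2.polylines(a,[((proj('side',l)-[x0,y0]+.5)*f).round().astype(np.int32)],False,c,1)
    for b,c in zip(bs,((255,255,0),(0,255,255),(255,255,255))):
        l=Q.apply(np.array([[.011,-.052,b],[-.011,-.052,b],[-.011,.052,b],[.011,.052,b],[.011,-.052,b]]))
        dr(bed(O,l),c)
    for z in(.065,.074,.085): dr(bed(O,[[-.012,-.07,z],[.012,-.07,z]]),(255,0,255))
    for z in(.074,.082):
        for k in(1,-1): dr(bed(O,np.array([[-.058*k,-.018*k,z],[-.04*k,-.018*k,z],[-.04*k,.025*k,z],[-.058*k,.025*k,z],[-.058*k,-.018*k,z]])),(255,0,255))
    cv2.imwrite(fn,a)
E
python3 - <<'E'
from chk import *
S=r.camera('side');cv2.imwrite("pics/p5raw.png",S);chk(S,"pics/p5.png",8,(.070,.076))
E
```

```text
(no output)
```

View pics/p5.png

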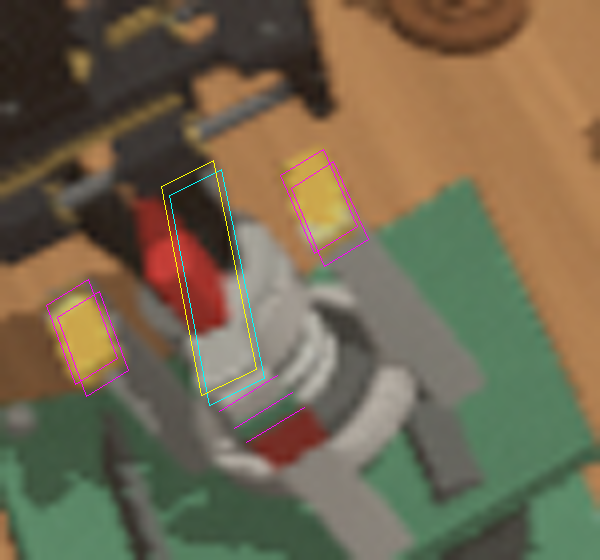

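```bash
python3 - <<'E'
from chk import *
S=cv2.imread("pics/p5raw.png")
a=cv2.resize(S[255:290,315:350],None,fx=16,fy=16,interpolation=cv2.INTER_CUBIC)
b=a.copy()
Q=R.from_euler('z',-8,degrees=True)
for bz,c in((.070,(255,255,0)),(.076,(0,255,255))):
    l=bed(O,Q.apply(np.array([[.011,.0,bz],[.011,-.052,bz],[-.011,-.052,bz],[-.011,.0,bz]])))
    cv2.polylines(b,[((proj('side',l)-[315,255]+.5)*16).round().astype(np.int32)],False,c,1)
cv2.imwrite("pics/p6.png",b)
E
```

```text
(no output)
```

View pics/p6.png

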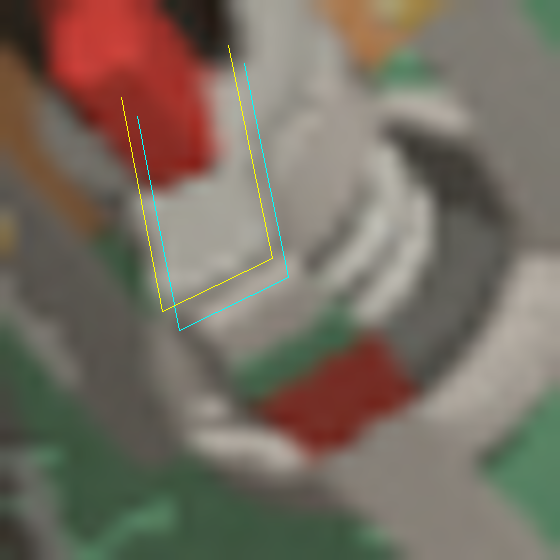

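Three estimates of the crossbar height at this pose: the force gives about 72–73 mm, the dial (needle turned about 76°, so 13 N) about 72 mm, and geometry about 75.6 mm. Another 4 mm keeps all of them inside 65–73.5.

carry_out:
  commands:
    - [[255, 0, 0, 0.08, 0, 0, 0], [255, 0, 0, 0.16, 0, 0, 0], [255, 0, 0, 0.16, 0, 0, 0], [255, 0, 0, 0.16, 0, 0, 0]]

```text
time: 11.12
ee_pos: [0.547, -0.1171, 0.1726]
eef_rot: [0.958, -0.121, 0.259, -0.003]
ft_force: [-9.4, 2.7, 9.6]
width: 0.0155
```

```bash
python3 - <<'E'
from chk import *
S=r.camera('side');stat();T=r.camera('top');stat()
cv2.imwrite("pics/p7raw.png",S)
a=cv2.resize(S[240:290,305:355],None,fx=11,fy=11,interpolation=cv2.INTER_CUBIC);cv2.imwrite("pics/p7.png",a)
f=8;x0,y0,x1,y1=395,235,440,295
cv2.imwrite("pics/p7t.png",cv2.resize(T[y0:y1,x0:x1],None,fx=f,fy=f,interpolation=cv2.INTER_CUBIC))
# needle from red mask
h=cv2.cvtColor(T,cv2.COLOR_BGR2HSV);m=cv2.inRange(h,np.array((0,90,90)),np.array((10,255,255)));m[:, :398]=0;m[:,435:]=0;m[:240]=0;m[285:]=0
p=np.argwhere(m>0)[:,::-1];print(len(p),p.mean(0),p.min(0),p.max(0))
E
```

```text
t 11.175 bed [ 0.32 -0.1  76.17] F bed [-4.16  0.86 13.34] cw [0.   0.05 7.89] w 0.016 [ 0.98 -0.11 -0.78  2.13 -0.2   0.57  0.06]
t 11.225 bed [ 0.32 -0.1  76.17] F bed [-3.63  1.38 11.54] cw [0.   0.05 7.89] w 0.0155 [ 0.98 -0.11 -0.78  2.13 -0.2   0.57  0.06]
4 [412.  260.5] [411 260] [413 261]
```

View pics/p7.png

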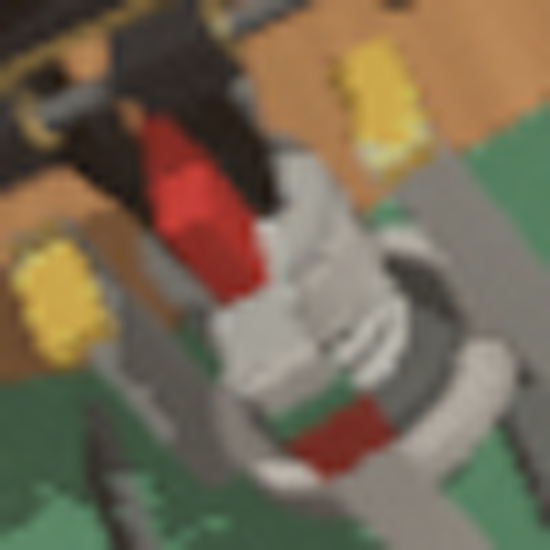

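View pics/p7t.png

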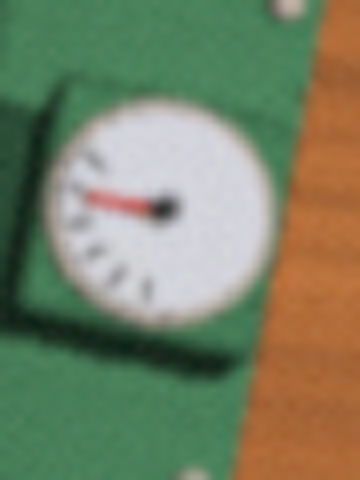

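The needle has turned about 87° (15 N), so the dial puts the crossbar top at about 68 mm and geometry at about 71.7 mm. That is inside the green band and below the ledges. I'll turn clockwise (+ about tool z), first halfway.

carry_out:
  commands:
    - [[255, 0, 0, 0, 0, 0, 1], [255, 0, 0, 0, 0, 0, 2], [255, 0, 0, 0, 0, 0, 3], [255, 0, 0, 0, 0, 0, 4], [255, 0, 0, 0, 0, 0, 5], [255, 0, 0, 0, 0, 0, 6], [255, 0, 0, 0, 0, 0, 7], [255, 0, 0, 0, 0, 0, 8], [255, 0, 0, 0, 0, 0, 8]]

```text
time: 12.35
ee_pos: [0.5473, -0.1173, 0.1731]
eef_rot: [0.859, -0.442, 0.243, -0.092]
ft_force: [-8.0, 1.5, 10.7]
width: 0.0158
```

```bash
python3 - <<'E'
from chk import *
s=stat();print(s['torque'].round(2));S=r.camera('side');stat()
a=cv2.resize(S[230:300,290:370],None,fx=8,fy=8,interpolation=cv2.INTER_CUBIC);cv2.imwrite("pics/p8.png",a)
print(row(bed(O,[0.0003,-.0001,.0762]),bedtool(90)))
E
```

```text
t 12.35 bed [ 0.94 -0.26 76.41] F bed [-1.68  0.53 13.34] cw [2.000e-02 1.000e-01 4.797e+01] w 0.0158 [ 1.07 -0.11 -0.86  2.13 -0.22  0.57 -0.61]
[0.51 1.39 0.14]
t 12.4 bed [ 0.94 -0.23 76.41] F bed [-2.36  0.11 12.85] cw [2.000e-02 1.000e-01 4.791e+01] w 0.0158 [ 1.07 -0.11 -0.86  2.13 -0.22  0.57 -0.61]
[-0.02, 0.02, 0.01, -0.02, -0.01, 8.42]
```

View pics/p8.png

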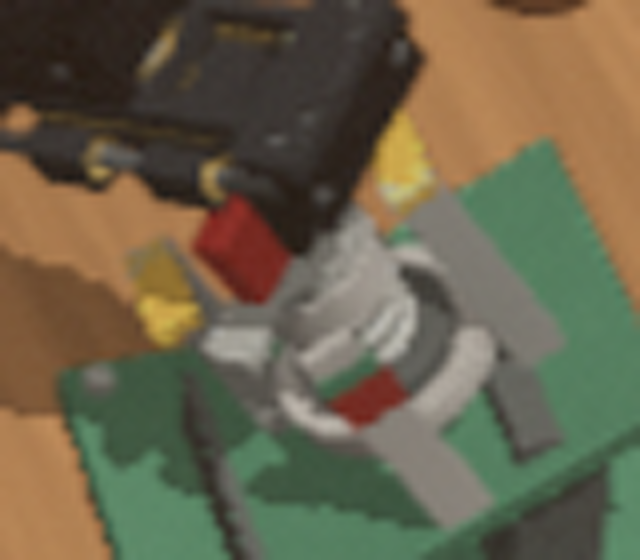

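The bar end at about (240,345) is just about to pass under the near ledge at (170,300) and shows below it. I'll continue to 90°.

carry_out:
  commands:
    - [[255, 0, 0, 0, 0, 0, 0.9], [255, 0, 0, 0, 0, 0, 1.8], [255, 0, 0, 0, 0, 0, 2.7], [255, 0, 0, 0, 0, 0, 3.6], [255, 0, 0, 0, 0, 0, 4.5]]

```text
time: 13.02
ee_pos: [0.5475, -0.1175, 0.1734]
eef_rot: [0.755, -0.602, 0.22, -0.137]
ft_force: [-8.8, -0.0, 8.3]
width: 0.0161
```

```bash
python3 - <<'E'
from chk import *
s=stat();print(s['torque'].round(2),BR.inv().apply(s['torque']).round(2))
print(row(bed(O,[0.0003,-.0001,.0762]),bedtool(90)))
E
```

```text
t 13.025 bed [ 1.23 -0.46 76.51] F bed [-3.43 -1.01 11.58] cw [4.000e-02 1.200e-01 7.056e+01] w 0.0161 [ 1.12 -0.12 -0.91  2.13 -0.24  0.57 -0.99]
[0.29 1.41 0.12] [0.17 1.44 0.04]
[-0.03, 0.03, 0.01, -0.02, -0.01, 3.89]
```

No contact torque, and the bar is at 70°. Now I'll finish the turn.

carry_out:
  commands:
    - [[255, -0.02, 0.02, 0, 0, 0, 0.9], [255, -0.03, 0.03, 0, 0, 0, 1.8], [255, -0.03, 0.03, 0, 0, 0, 2.7], [255, -0.03, 0.03, 0, 0, 0, 3.5], [255, -0.03, 0.03, 0, 0, 0, 3.9], [255, -0.03, 0.03, 0, 0, 0, 3.9]]

```text
time: 13.78
ee_pos: [0.5475, -0.1175, 0.1734]
eef_rot: [-0.642, 0.721, -0.195, 0.173]
ft_force: [5.6, -4.3, -2.2]
width: 0.0158
```

```bash
python3 - <<'E'
from chk import *
s=stat();print(BR.inv().apply(s['torque']).round(2));S=r.camera('side');s=stat();print(BR.inv().apply(s['torque']).round(2))
a=cv2.resize(S[230:300,290:370],None,fx=8,fy=8,interpolation=cv2.INTER_CUBIC);cv2.imwrite("pics/p9.png",a)
E
```

```text
t 13.775 bed [ 1.21 -0.43 76.57] F bed [ 4.1  -3.61 -4.94] cw [ 0.12  0.24 90.04] w 0.0158 [ 1.17 -0.12 -0.96  2.13 -0.26  0.57 -1.32]
[-0.56 -0.02  0.42]
t 13.825 bed [ 1.21 -0.47 76.58] F bed [ 4.12 -3.   -4.92] cw [ 0.12  0.24 90.02] w 0.0158 [ 1.17 -0.12 -0.96  2.13 -0.26  0.57 -1.32]
[-0.54 -0.03  0.43]
```

View pics/p9.png

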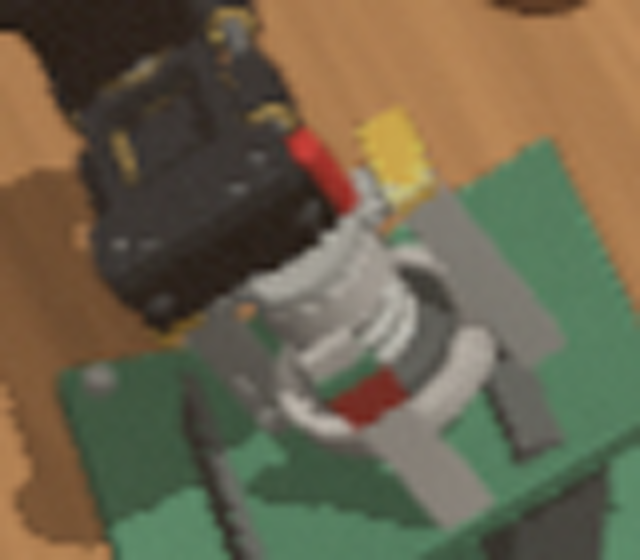

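The axial force flipped from +12 N to -5 N as the bar came home, so something is pulling the tool down. I'll check before releasing: the dial and a closer look.

```bash
python3 - <<'E'
from chk import *
S=r.camera('side');T=r.camera('top');s=stat();print(BR.inv().apply(s['torque']).round(2))
a=cv2.resize(S[240:285,310:355],None,fx=12,fy=12,interpolation=cv2.INTER_CUBIC);cv2.imwrite("pics/q1.png",a)
cv2.imwrite("pics/q1t.png",cv2.resize(T[215:295,330:440],None,fx=7,fy=7,interpolation=cv2.INTER_CUBIC))
E
```

```text
t 13.925 bed [ 1.18 -0.45 76.56] F bed [ 3.73 -3.19 -5.88] cw [ 0.12  0.24 90.02] w 0.0155 [ 1.17 -0.12 -0.96  2.13 -0.26  0.57 -1.32]
[-0.6  -0.09  0.44]
```

View pics/q1.png

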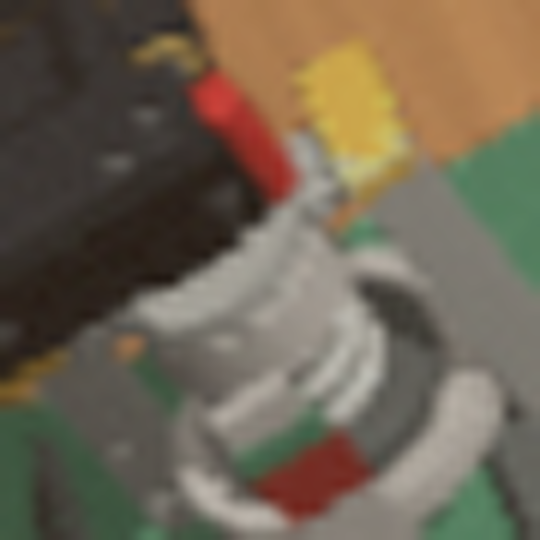

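View pics/q1t.png

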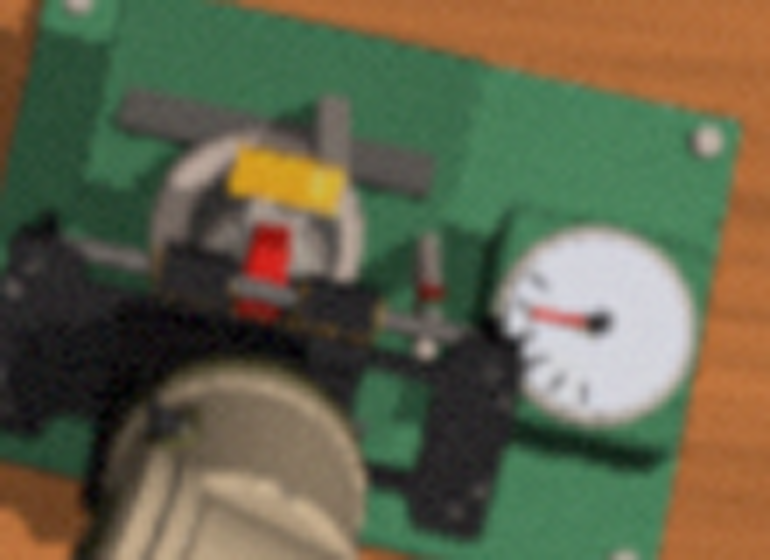

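The needle reads about 15 N on its 4 N ticks, so the dish load has not changed. The resultant is nearly central, which fits both ledges bearing down on the bar, but I want to understand it. I'll press 1 mm more, which stays in the green band by every estimate, and watch the force.

carry_out:
  commands:
    - [[255, 0, 0, 0.02, 0, 0, 0], [255, 0, 0, 0.04, 0, 0, 0], [255, 0, 0, 0.04, 0, 0, 0]]

```text
time: 14.3
ee_pos: [0.5479, -0.1174, 0.1727]
eef_rot: [-0.643, 0.72, -0.195, 0.173]
ft_force: [-9.5, 2.2, 11.0]
width: 0.0157
```

```bash
python3 - <<'E'
from chk import *
s=stat();print(s['ft_force'],s['joint_torque'].round(2));print(BR.inv().apply(s['torque']).round(2))
E
```

```text
t 14.3 bed [ 1.24 -0.31 75.77] F bed [-2.92  1.07 14.34] cw [ 0.09  0.22 89.96] w 0.0157 [ 1.17 -0.12 -0.96  2.13 -0.25  0.57 -1.32]
[-9.51530871  2.16725634 10.95272785] [-1.000e-02 -1.379e+01  2.980e+00 -3.678e+01 -6.800e-01 -3.980e+00
 -3.000e-01]
[0.1  1.46 0.2 ]
```

Pressing 0.8 mm put the force back to +14.3 N, so the bar had been bearing on the ledges from below. It is under the hooks. The dial load, about 15 N, is higher than the 12 N expected at ledge height, so I'll check whether the foot is properly seated or the spring leans.

```bash
python3 - <<'E'
from chk import *
Ss=[r.camera('side').astype(float) for _ in range(4)];S=np.mean(Ss,0).astype(np.uint8);cv2.imwrite("pics/q2raw.png",S)
stat()
x0,y0,x1,y1=312,240,362,290;f=12
a=cv2.resize(S[y0:y1,x0:x1],None,fx=f,fy=f,interpolation=cv2.INTER_CUBIC)
b=a.copy();t=np.linspace(0,6.29,80)
def dr(P,c): cv2.polylines(b,[((proj('side',bed(O,P))-[x0,y0]+.5)*f).round().astype(np.int32)],False,c,1)
for z,c in((.007,(0,255,255)),(.012,(255,255,0))): dr(np.c_[.032*np.cos(t),.032*np.sin(t),0*t+z],c)
dr(np.c_[.037*np.cos(t),.037*np.sin(t),0*t+.003],(255,0,255))
for k in(1,-1): dr(np.array([[-.058*k,-.018*k,.082],[-.04*k,-.018*k,.082],[-.04*k,.025*k,.082],[-.058*k,.025*k,.082],[-.058*k,-.018*k,.082]]),(255,0,255))
for z in(.065,.074): dr(np.array([[-.012,-.07,z],[.012,-.07,z]]),(255,0,255))
cv2.imwrite("pics/q2.png",b);cv2.imwrite("pics/q2a.png",a)
E
```

```text
t 14.5 bed [ 1.25 -0.3  75.77] F bed [-3.78  0.37 14.79] cw [ 0.1   0.23 89.96] w 0.0155 [ 1.17 -0.12 -0.96  2.13 -0.25  0.57 -1.32]
```

View pics/q2a.png

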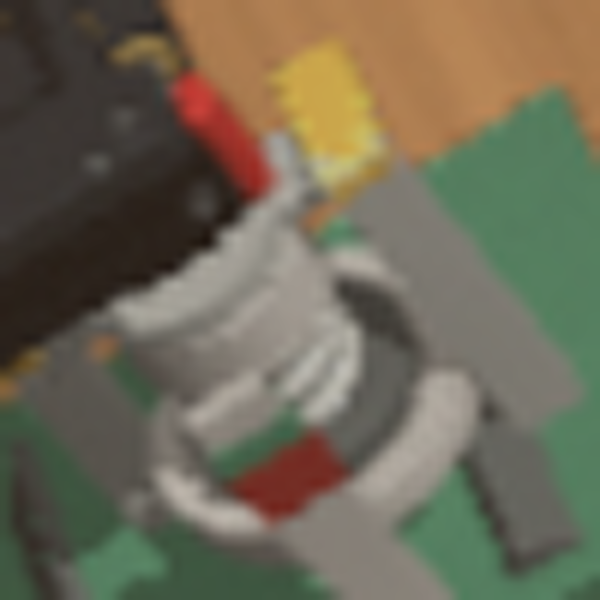

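View pics/q2.png

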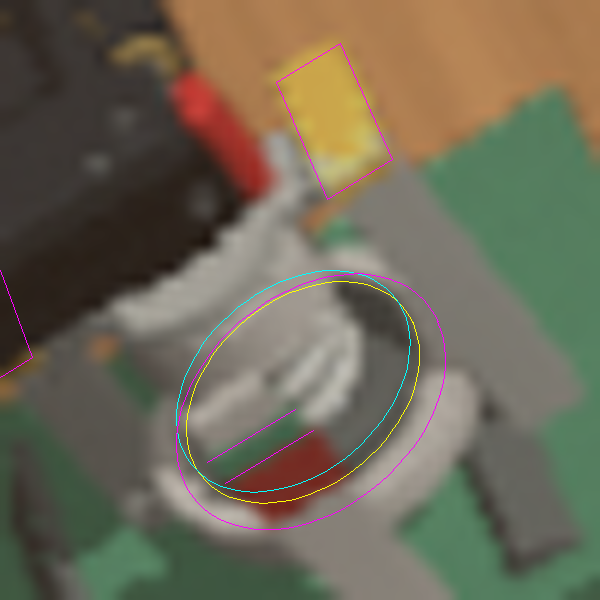

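The foot's right edge at about (425,355) matches the seated prediction, with the rim all round it, so it is in the dish. I'll press one more millimetre so that step 2 holds by every estimate (66.5–72.5 mm), then ease up onto the ledges.

carry_out:
  commands:
    - [[255, 0, 0, 0.02, 0, 0, 0], [255, 0, 0, 0.04, 0, 0, 0], [255, 0, 0, 0.04, 0, 0, 0], [255, 0, 0, 0.04, 0, 0, 0]]

```text
time: 15.0
ee_pos: [0.5483, -0.1175, 0.1721]
eef_rot: [-0.643, 0.72, -0.195, 0.173]
ft_force: [-10.9, 1.2, 10.7]
width: 0.0158
```

```bash
python3 - <<'E'
from chk import *
s=stat();print(BR.inv().apply(s['torque']).round(2));T=r.camera('top')
cv2.imwrite("pics/q3t.png",cv2.resize(T[235:295,395:440],None,fx=8,fy=8,interpolation=cv2.INTER_CUBIC))
E
```

```text
t 15.0 bed [ 1.31 -0.3  75.02] F bed [-4.14 -0.07 14.69] cw [7.000e-02 2.200e-01 8.991e+01] w 0.0158 [ 1.17 -0.12 -0.96  2.13 -0.25  0.57 -1.32]
[0.01 1.58 0.19]
```

View pics/q3t.png

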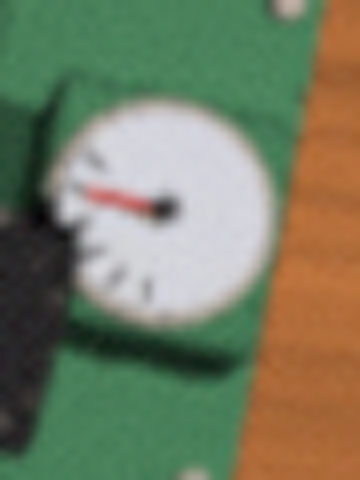

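The needle is at about 191° (15.7 N). Now I'll ease up about 1.3 mm onto the ledges.

carry_out:
  commands:
    - [[255, 0, 0, -0.03, 0, 0, 0], [255, 0, 0, -0.05, 0, 0, 0], [255, 0, 0, -0.05, 0, 0, 0]]

```text
time: 15.42
ee_pos: [0.5477, -0.1174, 0.1734]
eef_rot: [-0.643, 0.72, -0.195, 0.172]
ft_force: [-7.0, 0.4, 8.0]
width: 0.0156
```

```bash
python3 - <<'E'
from chk import *
s=stat();print(BR.inv().apply(s['torque']).round(2))
E
```

```text
t 15.425 bed [ 1.37 -0.33 76.44] F bed [-2.09 -0.37 10.47] cw [5.000e-02 2.200e-01 8.987e+01] w 0.0156 [ 1.17 -0.12 -0.96  2.13 -0.25  0.57 -1.32]
[-0.06  1.31  0.17]
```

carry_out:
  commands:
    - [[255, 0, 0, -0.03, 0, 0, 0], [255, 0, 0, -0.06, 0, 0, 0], [255, 0, 0, -0.06, 0, 0, 0]]

```text
time: 15.8
ee_pos: [0.5474, -0.1174, 0.1737]
eef_rot: [-0.643, 0.72, -0.195, 0.173]
ft_force: [30.9, -8.7, -32.2]
width: 0.0158
```

```bash
python3 - <<'E'
from chk import *
s=stat();print(BR.inv().apply(s['torque']).round(2))
E
```

```text
t 15.8 bed [ 1.28 -0.33 76.87] F bed [ 11.33  -5.16 -43.69] cw [ 0.16  0.26 89.89] w 0.0158 [ 1.17 -0.12 -0.96  2.13 -0.26  0.57 -1.31]
[-1.12 -1.87  0.11]
```

The ledge contact is hard at TCP 76.5 mm, so the crossbar is definitely under the hooks. At the deepest press it was about 1.5 mm below ledge level, for over half a second. I'll relieve the pull, then open.

carry_out:
  commands:
    - [[255, 0, 0, 0.015, 0, 0, 0], [255, 0, 0, 0.015, 0, 0, 0]]

```text
time: 16.05
ee_pos: [0.5475, -0.1175, 0.1735]
eef_rot: [-0.643, 0.72, -0.195, 0.173]
ft_force: [-5.9, 1.2, 6.8]
width: 0.0157
```

```bash
python3 - <<'E'
from chk import *
s=stat();print(BR.inv().apply(s['torque']).round(2))
E
```

```text
t 16.05 bed [ 1.32 -0.44 76.59] F bed [-1.8   0.49  8.9 ] cw [ 0.14  0.26 89.86] w 0.0157 [ 1.17 -0.12 -0.96  2.13 -0.26  0.57 -1.31]
[-0.24  1.23  0.2 ]
```

carry_out:
  commands:
    - [[120, 0, 0, 0, 0, 0, 0], [120, 0, 0, 0, 0, 0, 0], [120, 0, 0, 0, 0, 0, 0], [120, 0, 0, 0, 0, 0, 0], [120, 0, 0, 0, 0, 0, 0], [120, 0, 0, 0, 0, 0, 0]]

```text
time: 16.8
ee_pos: [0.5475, -0.1175, 0.1735]
eef_rot: [-0.643, 0.72, -0.195, 0.173]
ft_force: [0.5, 1.4, 0.3]
width: 0.0461
```

```bash
python3 - <<'E'
from chk import *
s=stat();S=r.camera('side');T=r.camera('top')
cv2.imwrite("pics/r1.png",cv2.resize(S[230:300,290:370],None,fx=8,fy=8,interpolation=cv2.INTER_CUBIC))
cv2.imwrite("pics/r1t.png",cv2.resize(T[215:295,330:440],None,fx=7,fy=7,interpolation=cv2.INTER_CUBIC))
E
```

```text
t 16.8 bed [ 1.32 -0.41 76.58] F bed [0.47 1.42 0.13] cw [ 0.15  0.26 89.85] w 0.0461 [ 1.17 -0.12 -0.96  2.13 -0.26  0.57 -1.31]
```

View pics/r1.png

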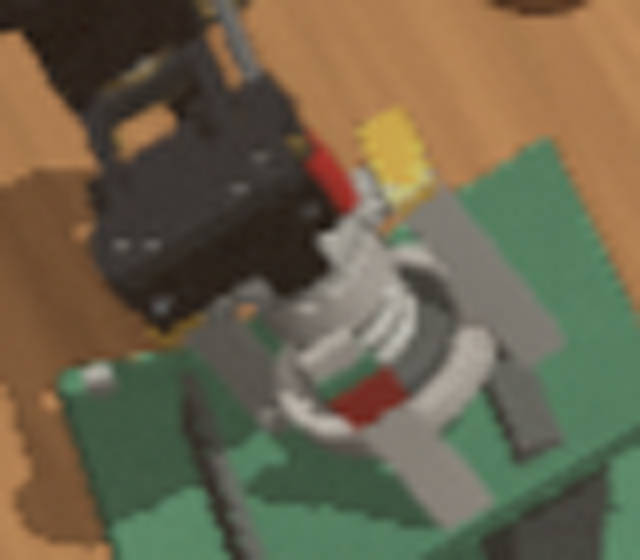

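View pics/r1t.png

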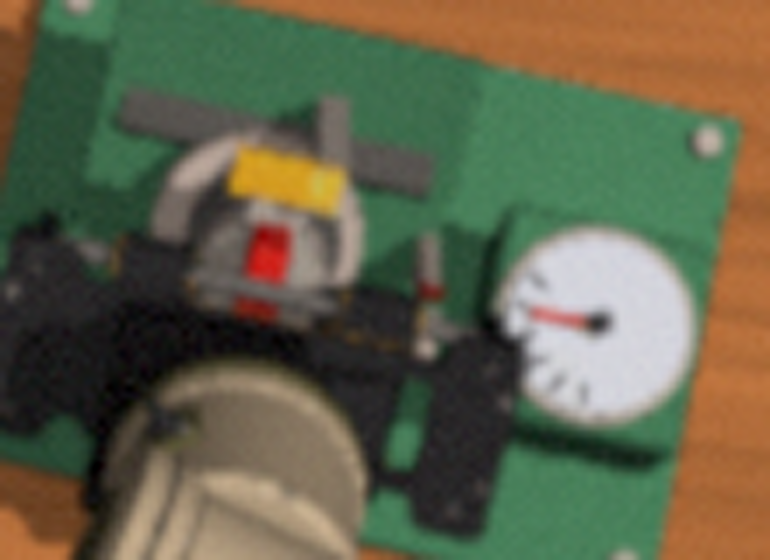

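Released with zero force on the tool. The bar runs under the far ledge and the dial still shows about 15 N. Now I'll back out along the axis.

carry_out:
  commands:
    - [[120, 0, 0, -0.5, 0, 0, 0], [120, 0, 0, -1, 0, 0, 0], [120, 0, 0, -1.6, 0, 0, 0], [120, 0, 0, -2.4, 0, 0, 0], [120, 0, 0, -3.2, 0, 0, 0], [120, 0, 0, -4, 0, 0, 0], [120, 0, 0, -4.5, 0, 0, 0], [120, 0, 0, -4.5, 0, 0, 0]]

```text
time: 17.9
ee_pos: [0.4914, -0.1111, 0.2712]
eef_rot: [-0.643, 0.72, -0.196, 0.173]
ft_force: [-0.1, -0.1, 0.5]
width: 0.0465
```

```bash
python3 - <<'E'
from chk import *
s=stat();S=r.camera('side');T=r.camera('top')
cv2.imwrite("pics/f.png",S);cv2.imwrite("pics/ft.png",T)
chk(S,"pics/f1.png",90,(.074,),f=8,box=(290,225,370,295))
cv2.imwrite("pics/f1t.png",cv2.resize(T[180:310,240:440],None,fx=4,fy=4,interpolation=cv2.INTER_CUBIC))
E
```

```text
t 17.9 bed [  1.28  -0.41 189.5 ] F bed [ 0.15 -0.15  0.47] cw [ 0.15  0.35 89.84] w 0.0465 [ 1.08 -0.41 -0.71  2.1  -0.5   0.87 -1.11]
```

View pics/f1.png

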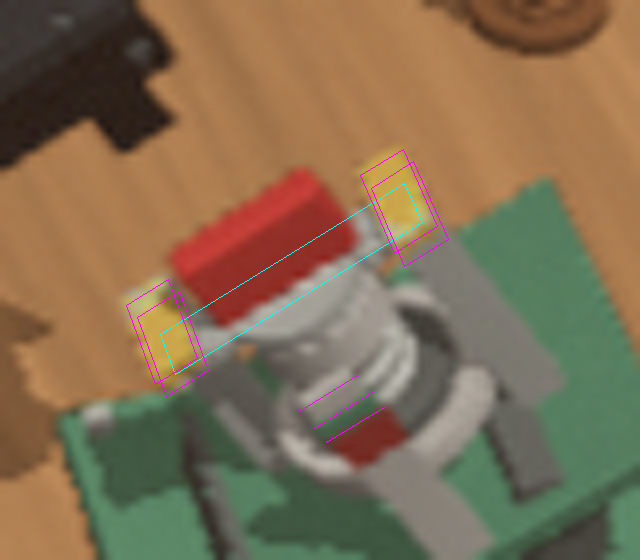

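View pics/f1t.png

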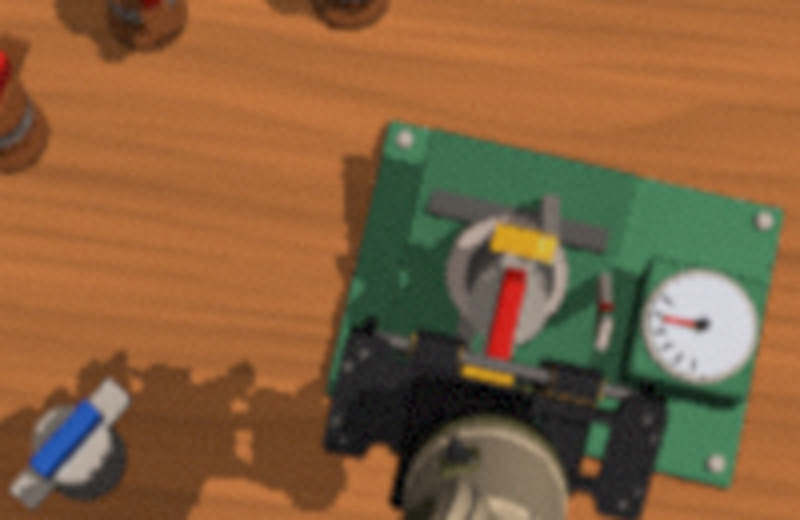

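View pics/f.png

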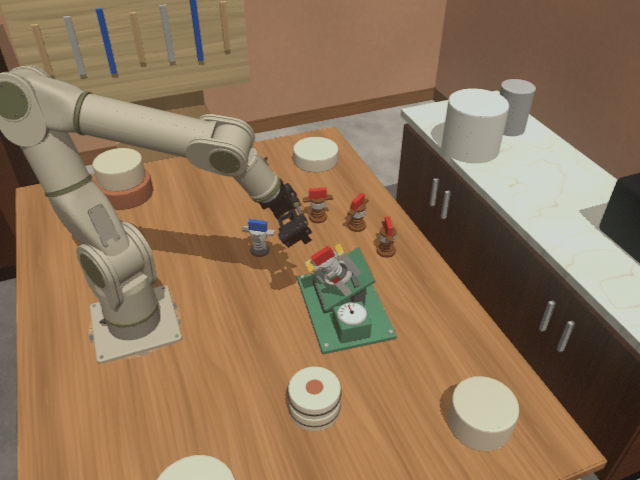

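The handle and bar lie along the hooks, with both bar ends under the yellow ledges at (165,340) and (395,210). The locked needle is unchanged, and the gripper is 80 mm clear. The blue spring, mould and jar are where they were. I'm handing in the job.

```bash
python3 - <<'E'
from bench import r
print(r.close_job())
E
```

```text
the job is handed in; nothing more can be done
None
```

The red-handled steel spring is locked in the tester. Its foot is in the dish, its crossbar is under both hooks, and the gripper is open and about 80 mm clear. I handed the job in at about 18 s; it reports no verdict.

**What I did:** I picked the red-handled spring with the grey steel body, leaving the three brown look-alikes, and set it in the leaning dish. I pressed it into the green band, turned it clockwise to 90°, eased it up until the ledges took the load, and let go.

**Last checks:**
- **Seating:** the last pictures show both bar ends under the yellow ledges and the handle along the hooks. The foot sits within the dish rim.
- **Force on the tool:** it was zero after release.
- **Bystanders:** the blue spring, mould and jar look unmoved.

**What disagreed or was unclear:**
- **Dial:** I read about 15 N (1.5 rad) with the spring locked, where the text says about 1.2. I don't know whether this is my reading of the dial or a real difference, but it is well above the 8 N limit.
- **Crossbar height:** my estimates differed by up to 6 mm. I relied on the hard stop under the ledges. The first press reached only about 0.3 mm below ledge level, which by that reference may have missed step 2's 73.5 mm. I therefore pressed further after turning, to about 1.4 mm below ledge level (about 72.6 mm), for roughly half a second. On that basis step 2 was met after the turn, with about 1 mm to spare.
- **Pull while finding the ledges:** while easing up, the wrist briefly pulled about 45 N against them, below the 120 N wrist limit.

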